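# Gauge the milled tongue in the caliper stand

## Robot

A 6-joint arm with a two-finger parallel gripper is mounted at the origin on a cart in front of the work surface, level with it; the furniture and walls round the work are solid. World frame = base frame: x ahead of the robot, y to its left, z up, the work surface at z = 0. Lengths are in m, angles in rad, forces in N, time in s.
With the tool pointing down it reaches from about 0.35 to 0.8 m from the base axis. Payload 7.3 kg.
Tool frame: the origin (TCP) lies between the finger pads; the fingertips stand 25 mm ahead of it and the grasp point (between the pads) lies 6 mm ahead of it (r.tip_extent is the distance from the TCP to the fingertips, in m); z points along the fingers, y is the line along which they close (so a half turn about z gives the same grasp; the last joint's range is limited). The gripper opens to 85 mm and grips with 20 to 120 N. Pads are 22 mm wide; open, the fingers measure 114 mm over their backs; the gripper's body (76 mm by 85 mm) begins 54 mm behind the grasp point. The pads swing forward as they close: fully open they stand 13 mm farther back than shut.
Start: joints at [-1.381, 0.342, 1.524, -0, 1.275, -0.146], TCP at [0.173, -0.496, 0.256] pointing down, gripper open.
Joint ranges: [-2.53, 2.53], [-0.77, 2.02], [0.04, 2.7], [-1, 4.14], [0.28, 2.66], [-3.11, 3.11]. Speed limits (rad/s): [2.57, 2.57, 3.14, 3.14, 3.14, 3.14].

## Interface

Orientations are given as a unit quaternion [x, y, z, w].
In Python, from workcell import r, command_gripper, optics gives the robot as it stands. The module is installed in compiled form; this text tells all that it offers. Calls block until the motion is done:
- r.reach(position, orientation): joint-space move of the TCP to a pose.
- r.move_straight(position, orientation=None, speed=0.15, max_force=None): straight line of the TCP; orientation=None keeps the orientation; speed is the mean speed in m/s. With max_force (N) it stops when the force on the tool has changed by that much, and returns True; else False.
- r.movej(angles): joint-space move.
- command_gripper(opening, force=None): finger opening in m; force is the grip in N (None keeps the last); returns when the fingers have stopped.
- r.hold(seconds).
- r.solve_ik(position, orientation): joint angles nearest the present ones, or None.
- r.read_state(): the state.
- optics.get_image(name): name is "scene" or "top" or "wrist"; returns (picture, depth): 420x560x3 uint8, red, green, blue; 420x560 float32, m along the optical axis (not along the pixel's ray), 0 where there is no reading.
- optics.camera_model(name): a dict with "K" (3x3 intrinsics, pixels), "k1" (the pictures are not rectified: a ray, as slopes to the right and down, at radius r is drawn at 1 + k1 r^2 times it, then the intrinsics apply), "R" (3x3) and "t" (3): a world point X has camera coordinates R X + t; the wrist camera has in their place "tool_from_camera" (4x4, takes a point from camera to tool coordinates, whose origin is the TCP and whose axes are the flange's). Camera axes: x right, y down, z forward; pixel columns grow to the right and rows downward; lengths in m; the calibration is good to about 2 mm. A picture is of the moment at which its call begins: read the wrist's pose just before it. camera_model takes no time and is no camera call.
A pose or a line that the arm cannot do raises r.PlanningError and nothing moves.
- r.finish_job(): hands the job in; it is judged then, once.
The state is a dict: "time_s": time; "joint_positions": joint angles; "dq": joint speeds; "tau": joint torques, N m; "eef_pos": TCP position; "eef_rot": TCP orientation; "contact_force": force on the tool from outside, world axes, zero at the start; "torque": the same for the moment, N m; "grip_width": finger opening in m; "grip_force": force on a finger pad.
Only numpy, scipy, OpenCV 4.12 (cv2) and the standard library are available. Lean on these libraries where they do the work, as an engineer would, in place of code of your own. Each camera call takes 0.05 s, during which the arm holds its last target. There are 200 camera calls.

## Task

Check the blue milled block in the caliper stand: open the caliper, lay the block flat and straight on the sloping bed with its wide heel down against the aluminium lip and its narrow tongue up between the caliper jaws, then slide the jaw shut by its orange tab, gently, until it presses firmly on the tongue and pins it against the fixed jaw. Leave the jaws shut on the block and let go; do not disturb the bare metal block, the solder reel, the bottle or the red tape.

Things in the scene. Friction and masses are not known exactly. Their poses are not given: they have to be found in the camera images.
- caliper: Steel caliper, 204 mm long, fixed on the grey stand. The stand's bed slopes 30 degrees, rising away from the robot; its heading varies. Axes: x up the slope, y along the beam (to the left seen from the robot), z square out of the bed. In this frame (mm): bed face z = -11, from x -140 to 45, y -113 to 113; beam x 5 to 21, z 2 to 6; slider x 0 to 26, top z 12; end clamps up to z 14.
- fixed_jaw (a point): Middle of the fixed jaw's gauging face, at caliper (-18, 86, 4) mm; the face looks along caliper -y. Both jaws reach down the slope from caliper x = 0 to -35 mm and are 4 mm thick (z 2 to 6).
- lip (a point): Middle of the aluminium lip at the foot of the bed, on its upper face, at caliper (-118, 63, -5) mm. The lip runs 100 mm along caliper y and stands 12 mm out of the bed (to caliper z = 1 mm).
- caliper_slider (a joint): Slide of the moving jaw (m). Gap between the jaws = joint + 5 mm; grows as the slider moves along the caliper's -y; range 0 to 0.1, dry friction about 1 N, stays where left, no spring. Starts too narrow for the tongue. Reads about 0.019 when the jaws are shut on the 24 mm tongue, up to 0.003 more if the block lies askew.
- tab_mid (a point): Point on the axis of the slider's orange thumb tab, 20 mm above the tab's foot and 14 mm below its top. The tab is 14 mm (caliper x) x 20 mm (caliper y) and 34 mm tall along caliper z, so it stands square to the slope; its foot is at caliper z = 12 mm. It moves with the slider; the moving jaw's face is 27 mm further along caliper +y than its axis.
- blue_block: The block to gauge: loose, blue, milled, 110 mm long, 30 mm high, about 0.2 kg. Origin at the centre of its underside, x along it towards the tongue, z up. Heel: x -55 to +10 mm, 40 mm wide; tongue: x +10 to +55 mm, 24 mm wide; both full height. Lies flat on the bench.
- blue_block_tongue_end (a point): Centre of the blue block's tongue end face (block x = +55, z = 15 mm). With the heel against the lip it lies at caliper x = -8 mm, z = +4 mm; with the jaws shut, at caliper y = 74 mm.
- blue_block_heel_end (a point): Centre of the blue block's heel end face (block x = -55, z = 15 mm).
- bare_block: Loose block of bare aluminium, same shape and size as the blue one; leave it. It and the blue block swap places between starts.
- solder_reel: Loose reel of solder, 54 mm across, 40 mm high, origin under its centre; leave it.
- bottle: Loose white bottle with a blue nozzle, 49 mm across, 134 mm high, origin under its centre; leave it.
- red_tape: Loose red tape roll, 58 mm across, 18 mm high, origin under its centre; leave it.
Mind the look-alikes: they are no part of the job. Of the things like the blue_block, leave any that is turquoise; of the rest the larger one is meant.

How it is judged:
By the outcome, as a careful person would: the job done as asked, in the order asked, and still so for the second after the job is handed in, with the robot touching nothing.
It also fails if it takes over 70 s, if anything falls off the work surface, if the arm or the gripper's body presses on something with over 40 N, if the wrist force passes 120 N, or if a joint passes its speed limit or range.

## Working session

There is one attempt and no reset: what is moved stays moved. The work goes in short steps, each a Python script; the robot and the scene stay as the last script left them, time stands still between calls to the robot, and variables do not carry over. Pictures are saved under pics/ and viewed, at most 10 in all, crops included, and the job is handed in when it is done.

```bash
mkdir -p pics; cat > h.py <<'E'
import numpy as np, cv2
from workcell import r, command_gripper, optics
from scipy.spatial.transform import Rotation as Ro
def snap(name):
    s=r.read_state(); im,d=optics.get_image(name); m=optics.camera_model(name)
    K=np.array(m["K"]);k1=m["k1"]
    if "R" in m: R=np.array(m["R"]);t=np.array(m["t"]); A=R.T; b=-R.T@t
    else:
        T=np.array(m["tool_from_camera"]); Rt=Ro.from_quat(s["eef_rot"]).as_matrix()
        A=Rt@T[:3,:3]; b=Rt@T[:3,3]+np.array(s["eef_pos"])
    return im,d,K,k1,A,b
def cloud(S):
    im,d,K,k1,A,b=S
    v,u=np.mgrid[:d.shape[0],:d.shape[1]]
    xy=cv2.undistortPoints(np.stack([u,v],-1).reshape(-1,1,2).astype(np.float64),K,np.array([k1,0,0,0.])).reshape(-1,2)
    P=np.c_[xy,np.ones(len(xy))]*d.reshape(-1,1)
    W=P@A.T+b; W[d.reshape(-1)<=0]=np.nan
    return W.reshape(d.shape+(3,))
def save(n,im): cv2.imwrite(f"pics/{n}.png",im[...,::-1])
E
python3 - <<'E'
from h import *
for n in ("scene","top"):
    S=snap(n); save(n,S[0]); np.savez(f"{n}.npz",im=S[0],W=cloud(S),b=S[5])
    print(n,S[5],S[4][:,2],S[2][0,0])
print(r.read_state())
E
```

```text
scene [-0.29734004 -1.16175164  0.79644814] [ 0.60078713  0.6392314  -0.48003963] 508.3767067920708
top [ 0.32901715 -0.24143982  1.2738892 ] [ 0.20382824  0.00106853 -0.97900608] 515.4589998264112
{'time_s': 0.1, 'joint_positions': array([-1.38098133e+00,  3.42644620e-01,  1.52488020e+00, -5.20212062e-06,
        1.27541545e+00, -1.45982543e-01]), 'dq': array([-1.38990963e-03, -2.52695729e-03, -9.88705437e-04, -4.39398146e-05,
       -1.99424853e-04,  4.09761918e-04]), 'tau': array([ 2.20677895e-03, -4.34447944e+01, -2.46490324e+01, -9.00374789e-05,
        4.72477361e-03,  3.83925135e-05]), 'eef_pos': array([ 0.17296842, -0.49536025,  0.25571422]), 'eef_rot': array([ 9.85937731e-01,  1.67111747e-01, -1.72534244e-05, -6.73590486e-04]), 'contact_force': array([-0.39223641, -0.19114022,  0.31233868]), 'torque': array([-0.00997697,  0.04670224, -0.05754329]), 'grip_force': 0.0, 'grip_width': 0.08539508350678798}
```

View pics/top.png

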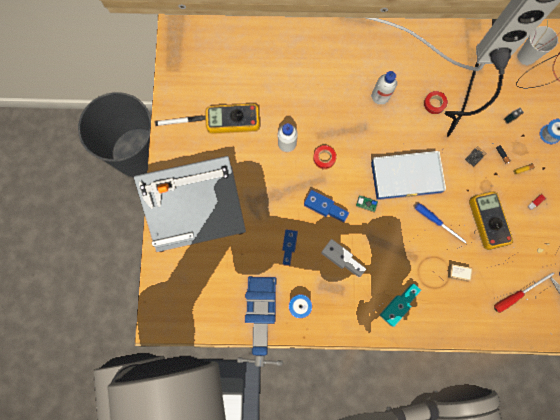

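View pics/scene.png

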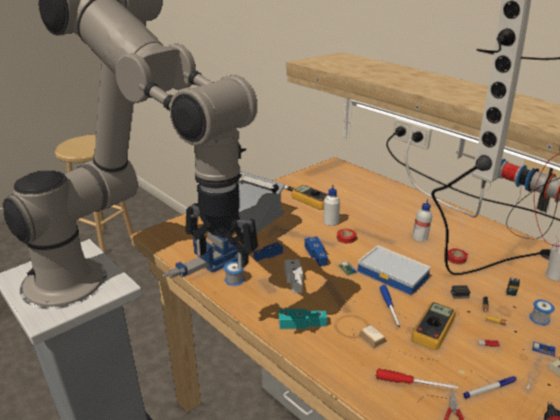

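Top view candidates: the larger blue block at (326,205), a smaller blue one at (290,247), turquoise at (402,305), bare at (344,257). I choose (326,205), the larger non-turquoise one. The caliper stand is at (190,200), with its orange tab at (163,187) and the lip at (172,240).

```bash
cat > m.py <<'E'
from h import *
D=np.load("top.npz"); im=D["im"]; W=D["W"]
hsv=cv2.cvtColor(im,cv2.COLOR_RGB2HSV)
def reg(mask,box):
    u0,v0,u1,v1=box; m=np.zeros(mask.shape,bool); m[v0:v1,u0:u1]=mask[v0:v1,u0:u1]; return m
blue=(hsv[...,0]>100)&(hsv[...,0]<125)&(hsv[...,1]>120)&(hsv[...,2]>40)
for nm,box in (("big",(298,180,355,225)),("small",(278,226,302,268))):
    P=W[reg(blue,box)]; P=P[np.isfinite(P[:,0])]; P=P[P[:,2]>0.015]
    rc=cv2.minAreaRect((P[:,:2]*1000).astype(np.float32)); print(nm,len(P),rc,np.percentile(P[:,2],[10,50,90]))
    c=P[:,:2].mean(0); print(c, np.linalg.eigh(np.cov(P[:,:2].T)))
# bed plane
b=W[195:230,150:240].reshape(-1,3); b=b[np.isfinite(b[:,0])]
n=None
c=np.median(b,0); q=b
for i in range(8):
    c=q.mean(0); n=np.linalg.svd(q-c)[2][2]; n*=np.sign(n[2]); q=b[np.abs((b-c)@n)<0.004]
print("plane",c,n,np.degrees(np.arccos(n[2])),len(q))
x=np.array([-n[0],-n[1],0]);x/=np.linalg.norm(x); print("heading",np.degrees(np.arctan2(x[1],x[0])))
org=reg((hsv[...,0]<18)&(hsv[...,1]>180)&(hsv[...,2]>150),(145,175,185,200)); P=W[org];print("tab",P[np.isfinite(P[:,0])].round(3)[::4])
for u,v in ((152,247),(172,240),(194,233),(137,178),(229,157),(244,232),(160,250),(143,190),(228,171)): print((u,v),W[v,u])
cv2.imwrite("pics/crop.png",np.hstack([cv2.resize(im[145:260,125:255],None,fx=4,fy=4,interpolation=2)[:460],cv2.resize(im[180:226,300:355],(275,460),interpolation=2)])[...,::-1])
E
python3 m.py
```

```text
big 530 ((594.9436645507812, -358.8499450683594), (106.55892944335938, 41.42306900024414), 63.776344299316406) [0.02688798 0.0310885  0.03429233]
[ 0.595799   -0.35366206] EighResult(eigenvalues=array([0.0001271 , 0.00086692]), eigenvectors=array([[-0.89554854,  0.44496383],
       [ 0.44496383,  0.89554854]]))
small 268 ((493.19793701171875, -266.8538513183594), (27.2595272064209, 82.47181701660156), 82.68097686767578) [0.0217405  0.02496226 0.02788181]
[ 0.49802278 -0.26742387] EighResult(eigenvalues=array([5.87986565e-05, 5.20967770e-04]), eigenvectors=array([[-0.13262972, -0.99116566],
       [-0.99116566,  0.13262972]]))
plane [ 0.56971587 -0.04016396  0.04948324] [-0.48636662 -0.11901653  0.8656111 ] 30.047441486826003 2791
heading 13.75037502172876
tab [[0.617 0.017 0.128]
 [0.612 0.017 0.138]
 [0.608 0.027 0.142]
 [0.608 0.016 0.144]
 [0.606 0.013 0.143]
 [0.606 0.014 0.131]
 [0.599 0.023 0.141]
 [0.597 0.025 0.14 ]]
(152, 247) [ 0.49007709  0.07095166 -0.0016162 ]
(172, 240) [0.5037484  0.01581648 0.031828  ]
(194, 233) [ 0.52329045 -0.03487916  0.02277403]
(137, 178) [0.63683528 0.08984023 0.10839461]
(229, 157) [ 0.72571522 -0.11083006  0.00178495]
(244, 232) [ 0.53128437 -0.15581007  0.0029147 ]
(160, 250) [0.48148097 0.04791372 0.01072517]
(143, 190) [0.60753276 0.07292228 0.11216763]
(228, 171) [ 0.66298348 -0.11900613  0.09170044]
```

View pics/crop.png

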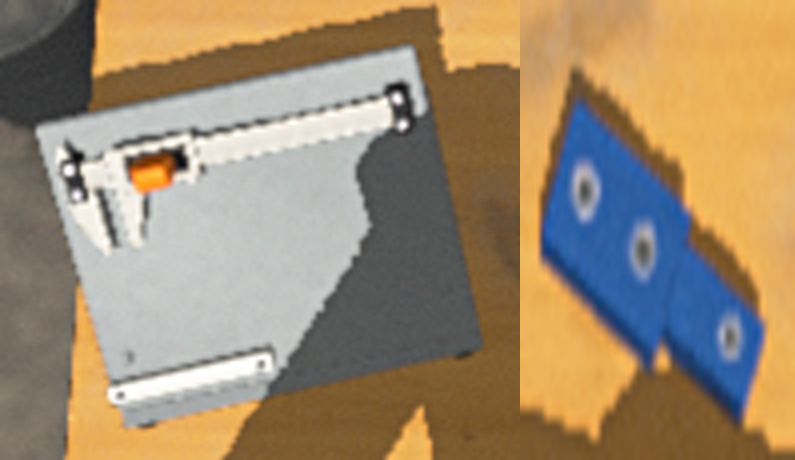

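The crop shows the block with its heel upper-left and its tongue lower-right, so it's the right one. On the stand, the bed corners are at top-image (134,177), (228,157), (245,231) and (156,251).

```bash
cat >> h.py <<'E'
def ray_plane(S,uv,c,n):
    im,d,K,k1,A,b=S
    xy=cv2.undistortPoints(np.array(uv,float).reshape(-1,1,2),K,np.array([k1,0,0,0.])).reshape(-1,2)
    D=np.c_[xy,np.ones(len(xy))]@A.T
    return b+D*(((c-b)@n)/(D@n))[:,None]
def project(S,X):
    im,d,K,k1,A,b=S
    C=(np.atleast_2d(X)-b)@A; s=C[:,:2]/C[:,2:]; s=s*(1+k1*(s**2).sum(1))[:,None]
    return s@K[:2,:2].T+K[:2,2]
def calR(h,tilt=np.radians(30)):
    return Ro.from_euler("ZY",[h,-tilt]).as_matrix()   # columns x up slope, y left, z out
E
cat > v.py <<'E'
from h import *
S=snap("top")
c=np.array([0.56971587,-0.04016396,0.04948324]); n=np.array([-0.48636662,-0.11901653,0.8656111])
P=ray_plane(S,[(134.2,177),(228.2,157),(245,231.2),(156.2,251.2)],c,n)
print(P, np.linalg.norm(P-np.roll(P,-1,0),axis=1))
d=P[0]-P[1]+P[3]-P[2]; h2=np.degrees(np.arctan2(d[1],d[0]))-90; print("heading edges",h2)
h=np.radians((h2+13.75)/2); R=calR(h); O=P.mean(0)-R@np.array([-.0475,0,-.011]); print("O",O)
np.savez("cal.npz",R=R,O=O)
print("lip pts",((ray_plane(S,[(153,241),(193,232.5)],c+n*.012,n)-O)@R*1000).round(1))
T=np.array(optics.camera_model("wrist")["tool_from_camera"]); print(T.round(3))
def look(target,Rt,dist): 
    A=Rt@T[:3,:3]; return target-A[:,2]*dist-Rt@T[:3,3]
# tool options: z=-zc ; y=+-xc or +-yc
z=-R[:,2]
for nm,y in (("yx",R[:,0]),("y-x",-R[:,0]),("yy",R[:,1]),("y-y",-R[:,1])):
    Rt=np.stack([np.cross(y,z),y,z],1); q=Ro.from_matrix(Rt).as_quat()
    for g,p in (("tab",O+R@[.013,.0,.040]),("tabclose",O+R@[.013,.035,.040]),("open",O+R@[.013,-.03,.040]),("place",O+R@[-.085,.074,.025]),("above",O+R@[-.085,.074,.1]),("look",look(O+R@[-.04,.03,0],Rt,.28))):
        print(nm,g,p.round(3),None if (s:=r.solve_ik(p,q)) is None else np.round(s,2))
E
python3 v.py
```

```text
[[ 0.6393519   0.09675388  0.10743551]
 [ 0.69267178 -0.11981349  0.10761794]
 [ 0.53190226 -0.15882481  0.01192147]
 [ 0.47828271  0.05680073  0.01144118]] [0.22303468 0.19111916 0.22219285 0.1917145 ]
heading edges 13.897812434133968
O [ 0.62015615 -0.02275606  0.0928803 ]
lip pts [[-111.8  109.1    0.9]
 [-112.6   11.7    0.9]]
[[ 0.001 -0.962 -0.273  0.07 ]
 [ 1.     0.001  0.001  0.   ]
 [-0.    -0.273  0.962 -0.118]
 [ 0.     0.     0.     1.   ]]
yx tab [ 0.612 -0.025  0.134] [-0.29  0.46  1.87  0.64  0.43 -1.06]
yx tabclose [0.603 0.009 0.134] [-0.22  0.44  1.9   0.62  0.39 -0.99]
yx open [ 0.619 -0.054  0.134] [-0.34  0.47  1.83  0.65  0.47 -1.11]
yx place [0.519 0.029 0.072] None
yx above [0.482 0.02  0.137] [-0.27  0.26  2.2   0.88  0.32 -1.3 ]
yx look [ 0.504 -0.014  0.203] [-0.34  0.17  2.05  0.57  0.54 -1.02]
y-x tab [ 0.612 -0.025  0.134] [-0.29  0.46  1.87  0.64  0.43  2.08]
y-x tabclose [0.603 0.009 0.134] [-0.22  0.44  1.9   0.62  0.39  2.16]
y-x open [ 0.619 -0.054  0.134] [-0.34  0.47  1.83  0.65  0.47  2.03]
y-x place [0.519 0.029 0.072] None
y-x above [0.482 0.0
[... 177 characters left out ...]
3 -2.63]
yy tabclose [0.603 0.009 0.134] [-0.22  0.44  1.9   0.62  0.39 -2.56]
yy open [ 0.619 -0.054  0.134] [-0.34  0.47  1.83  0.65  0.47 -2.68]
yy place [0.519 0.029 0.072] None
yy above [0.482 0.02  0.137] [-0.27  0.26  2.2   0.88  0.32 -2.87]
yy look [ 0.501 -0.022  0.201] [-0.37  0.17  2.06  0.59  0.54 -2.63]
y-y tab [ 0.612 -0.025  0.134] [-0.29  0.46  1.87  0.64  0.43  0.51]
y-y tabclose [0.603 0.009 0.134] [-0.22  0.44  1.9   0.62  0.39  0.58]
y-y open [ 0.619 -0.054  0.134] [-0.34  0.47  1.83  0.65  0.47  0.46]
y-y place [0.519 0.029 0.072] None
y-y above [0.482 0.02  0.137] [-0.27  0.26  2.2   0.88  0.32  0.27]
y-y look [ 0.511 -0.018  0.207] [-0.35  0.18  2.03  0.56  0.55  0.56]
```

```bash
cat >> h.py <<'E'
try:
    _c=np.load("cal.npz"); R=_c["R"]; O=_c["O"]
except Exception: pass
Tc=np.array(optics.camera_model("wrist")["tool_from_camera"])
def look(target,Rt,dist): 
    A=Rt@Tc[:3,:3]; return target-A[:,2]*dist-Rt@Tc[:3,3]
def mk(y,z): return np.stack([np.cross(y,z),y,z],1)
def q(M): return Ro.from_matrix(M).as_quat()
E
cat > l.py <<'E'
from h import *
# placement tilt study (tilt a: tool leans from bed normal towards vertical)
hb=np.radians(243.8); bx=np.array([np.cos(hb),np.sin(hb),0]); by=np.array([-bx[1],bx[0],0]); B=np.stack([bx,by,[0,0,1]],1)
bc=np.array([.595,-.357,0])
for a in (0,8,12,16,20,25):
  t=np.radians(a)
  for sg in (1,-1):
    zt=np.array([-np.sin(t),0,-np.cos(t)]); M=mk(np.array([0,sg,0.]),zt); 
    g=np.array([-.008,0,.022])-zt*.006   # TCP in block frame
    def blk(o,F): return o+F@g, q(F@M)
    bo=O+R@np.array([-.063,.074,-.011])
    out=[r.solve_ik(*blk(bo,R)),r.solve_ik(*blk(bo+R[:,2]*.06,R)),r.solve_ik(*blk(bc,B))]
    print(a,sg,[None if s is None else np.round(s,2).tolist() for s in out])
Rt=mk(R[:,0],-R[:,2])
r.reach(look(O+R@[-.04,.03,0],Rt,.28),q(Rt))
S=snap("wrist"); save("w1",S[0]); np.savez("w1.npz",im=S[0],W=cloud(S),d=S[1],K=S[2],k1=S[3],A=S[4],b=S[5]); print(r.read_state()["time_s"])
E
python3 l.py
```

```text
0 1 [None, [-0.24, 0.33, 2.16, 0.91, 0.3, -2.88], [-0.64, 0.87, 1.24, -0.0, 1.04, -0.18]]
0 -1 [None, [-0.24, 0.33, 2.16, 0.91, 0.3, 0.26], [-0.64, 0.87, 1.24, -0.0, 1.04, 2.96]]
8 1 [[-0.16, 0.48, 2.02, 0.49, 0.32, -2.41], [-0.19, 0.34, 2.05, 0.39, 0.43, -2.33], [-0.7, 0.88, 1.22, 0.15, 1.08, -0.32]]
8 -1 [[-0.16, 0.48, 2.02, 0.49, 0.32, 0.73], [-0.19, 0.34, 2.05, 0.39, 0.43, 0.81], [-0.7, 0.88, 1.22, 0.15, 1.08, 2.83]]
12 1 [[-0.15, 0.49, 1.97, 0.3, 0.41, -2.21], [-0.17, 0.35, 1.99, 0.25, 0.52, -2.19], [-0.73, 0.89, 1.22, 0.23, 1.11, -0.38]]
12 -1 [[-0.15, 0.49, 1.97, 0.3, 0.41, 0.93], [-0.17, 0.35, 1.99, 0.25, 0.52, 0.95], [-0.73, 0.89, 1.22, 0.23, 1.11, 2.76]]
16 1 [[-0.13, 0.5, 1.91, 0.18, 0.51, -2.09], [-0.15, 0.37, 1.94, 0.16, 0.61, -2.09], [-0.75, 0.9, 1.2, 0.29, 1.14, -0.43]]
16 -1 [[-0.13, 0.5, 1.91, 0.18, 0.51, 1.05], [-0.15, 0.37, 1.94, 0.16, 0.61, 1.05], [-0.75, 0.9, 1.2, 0.29, 1.14, 2.71]]
20 1 [[-0.11, 0.52, 1.85, 0.11, 0.61, -2.01], [-0.14, 0.39, 1.88, 0.1, 0.7, -2.02], [-0.78, 0.91, 1.19, 0.36, 1.17, -0.49]]
20 -1 [[-0.11, 0.52, 1.85, 0.11, 0.61, 1.13], [-0.14, 0.39, 1.88, 0.1, 0.7, 1.12], [-0.78, 0.91, 1.19, 0.36, 1.17, 2.66]]
25 1 [[-0.1, 0.55, 1.78, 0.04, 0.73, -1.94], [-0.12, 0.42, 1.81, 0.04, 0.82, -1.96], [-0.81, 0.93, 1.18, 0.44, 1.22, -0.54]]
25 -1 [[-0.1, 0.55, 1.78, 0.04, 0.73, 1.2], [-0.12, 0.42, 1.81, 0.04, 0.82, 1.18], [-0.81, 0.93, 1.18, 0.44, 1.22, 2.6]]
2.3167
```

View pics/w1.png

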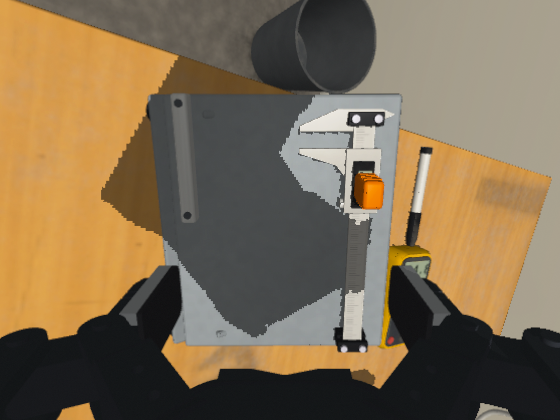

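The wrist view shows the whole stand: lip at (185,160), fixed jaw at (330,125), moving jaw at (325,157), tab at (370,190), bed corners at (151,94) and (401,94).

```bash
python3 - <<'E'
import cv2
im=cv2.imread("pics/w1.png"); cv2.imwrite("pics/w1c.png",cv2.resize(im[85:230,145:405],None,fx=3,fy=3,interpolation=cv2.INTER_CUBIC))
E
```

```text
(no output)
```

View pics/w1c.png

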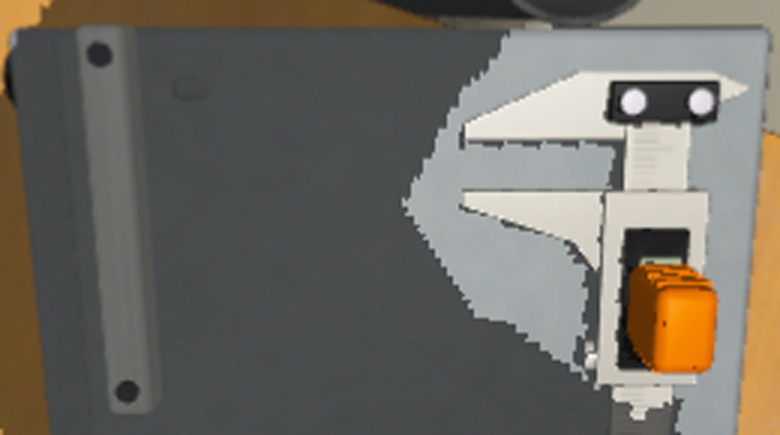

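The crop shows the fixed jaw's face edge from (464,138) to (620,137), the lip's upper top edge from (131,30) to (150,410), and the slider corners at (603,193) and (708,195).

```bash
cat > f.py <<'E'
from h import *
from scipy.optimize import least_squares
D=np.load("w1.npz"); S=(D["im"],D["d"],D["K"],float(D["k1"]),D["A"],D["b"])
N=np.nan
# crop u, v, caliper x,y,z (mm); weights on u,v (0 = unknown coordinate)
F=np.array([(464,138,-35,86,6,1,1),(600,138,-3,86,6,0,1),(131,100,-118,95,1,1,0),(148,390,-118,19,1,1,0),(105,27,-125,113,1,0,1),(130,412,-122,13,1,0,1),
(15,32,-140,113,-11,1,1),(770,30,45,113,-11,1,1),(625,155,5,80,6,1,0),(690,155,21,80,6,1,0),(729,780,45,-113,-11,1,1)],float)
uv=F[:,:2]/3+[145,85]; X=F[:,2:5]/1000; w=F[:,5:]
def f(p):
    return ((project(S,p[:3]+X@calR(p[3]).T)-uv)*w).ravel()
s=least_squares(f,np.r_[O,np.radians(13.8)],loss="soft_l1"); print(s.x[:3],np.degrees(s.x[3]),"was",O); print(f(s.x).reshape(-1,2).round(1).tolist())
R=calR(s.x[3]);O=s.x[:3]
# depth check
C=(D["W"]-O)@R*1000
b=C[230:300,220:320,2]; print("bed z",np.nanmedian(b),"lip z",np.nanmedian(C[120:200,182:187,2]),"jaw z",np.nanmedian(C[125:130,310:340,2]))
p=ray_plane(S,np.array([(462,191),(603,193),(708,195)])/3+[145,85],O+R@[0,0,.006],R[:,2]); print("moving jaw face y",((p-O)@R*1000).round(1))
np.savez("cal.npz",R=R,O=O)
E
python3 f.py
```

```text
[ 0.62690277 -0.0175435   0.09538524] 14.585626621226977 was [ 0.62015615 -0.02275606  0.0928803 ]
[[-0.5, 0.4], [-0.0, -0.2], [-1.2, 0.0], [1.6, 0.0], [-0.0, 0.3], [0.0, 1.9], [10.5, -0.6], [1.8, -2.9], [-0.3, 0.0], [-0.4, 0.0], [-4.6, 0.2]]
bed z -10.317947157787167 lip z 1.1039738728000876 jaw z 5.755788958655756
moving jaw face y [[-35.1  73.4   6. ]
 [  0.1  72.4   6. ]
 [ 26.3  71.6   6. ]]
```

```bash
python3 - <<'E'
s=open("f.py").read()
s=s.replace("(15,32,-140,113,-11,1,1),(770,30,45,113,-11,1,1),","(462,191,-35,0,6,.7,2),(600,191,0,0,6,.7,2),").replace(",(729,780,45,-113,-11,1,1)],float)","],float)\nJ=F[:,3]==0")
s=s.replace("    return ((project","    X[J,1]=p[4]\n    return ((project").replace("np.radians(13.8)]","np.radians(13.8),.073]")
s=s.replace('"was",O','s.x[4]')
open("f.py","w").write(s)
E
python3 f.py
```

```text
[ 0.6266176  -0.01806078  0.09456569] 13.762811050211996 0.07320436027911402
[[-0.1, 0.2], [-0.0, 0.2], [-0.4, -0.0], [1.1, 0.0], [-0.0, -1.2], [0.0, 0.4], [0.2, -0.0], [0.6, 0.0], [-0.3, 0.0], [-0.5, 0.0]]
bed z -10.032273711416806 lip z 2.087080833011419 jaw z 6.90397621871438
moving jaw face y [[-35.2  73.2   6. ]
 [  0.1  72.7   6. ]
 [ 26.4  72.2   6. ]]
```

```bash
cat > tab.py <<'E'
from h import *
D=np.load("w1.npz"); S=(D["im"],D["d"],D["K"],float(D["k1"]),D["A"],D["b"])
O=O+R[:,2]*.0005; np.savez("cal.npz",R=R,O=O)
p=ray_plane(S,[np.array([688,333])/3+[145,85]],O+R@[0,0,.046],R[:,2]); t=(p[0]-O)@R; print("tab top",t*1000)
assert abs(t[0]-.013)<.004 and abs(t[1]-.046)<.005
Rt=mk(R[:,0],-R[:,2]); Q=q(Rt); C=lambda x,y,z: O+R@np.array([x,y,z])/1000
command_gripper(.05,30)
r.reach(C(13,46,110),Q); print(r.move_straight(C(13,46,42),speed=.1,max_force=15))
command_gripper(0,30); s=r.read_state(); print(s["grip_width"],s["contact_force"],(s["eef_pos"]-O)@R)
print(r.move_straight(C(13,13,42),speed=.06,max_force=25)); s=r.read_state();print(s["contact_force"])
command_gripper(.05); r.move_straight(C(13,13,120),speed=.2)
Rd=mk(np.array([.9,-.44,0])/np.linalg.norm([.9,.44]),np.array([0,0,-1.]))
tgt=np.array([.597,-.355,.03])
r.reach(look(tgt,Rd,.25),q(Rd))
S=snap("wrist"); save("w2",S[0]); np.savez("w2.npz",im=S[0],W=cloud(S),d=S[1],K=S[2],k1=S[3],A=S[4],b=S[5]); print(r.read_state()["time_s"])
E
python3 tab.py
```

```text
tab top [13.24399406 46.47368498 46.        ]
False
0.013556810358106956 [-9.24316268 -1.13420627  3.93821302] [0.01132247 0.04666809 0.04247956]
False
[-10.41938218  -3.48380403   3.71884069]
7.425
```

View pics/w2.png

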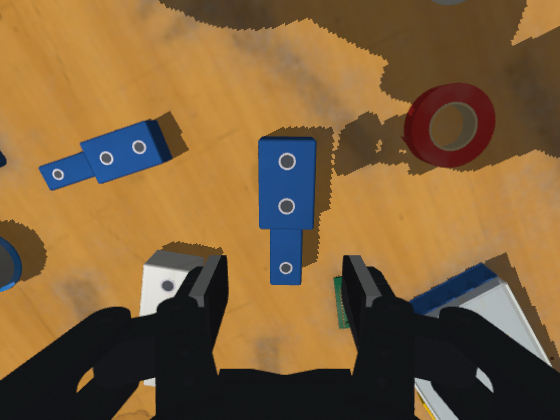

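The large blue block sits at (287,185) in the image, with its tongue end at (286,284). The bare block is at (180,280) and the left finger would pass close to it. The red tape is at (450,125), well clear.

```bash
cat > b.py <<'E'
from h import *
D=np.load("w2.npz"); im=D["im"]; W=D["W"]; S=(im,D["d"],D["K"],float(D["k1"]),D["A"],D["b"])
hsv=cv2.cvtColor(im,cv2.COLOR_RGB2HSV)
m=(W[...,2]>.024)&(W[...,2]<.036); m[:, :250]=0; m[:,330:]=0; m[:125]=0; m[290:]=0; m&=(hsv[...,0]>95)&(hsv[...,0]<130)|(hsv[...,1]<90)
n,l,st,_=cv2.connectedComponentsWithStats(m.astype(np.uint8)); k=1+st[1:,4].argmax(); m=l==k; print(st[k],np.nanmedian(W[m][:,2]))
v,u=np.nonzero(m); P=ray_plane(S,np.c_[u,v],np.array([0,0,.03]),np.array([0,0,1.]))
rc=cv2.minAreaRect((P[:,:2]*1000).astype(np.float32)); bx=cv2.boxPoints(rc); print(rc)
# axis = long side, signed heel->tongue by narrowness
c=np.array(rc[0]); e=[bx[1]-bx[0],bx[2]-bx[1]]; L=max(e,key=np.linalg.norm); L=L/np.linalg.norm(L)
L=L if L[1]<0 else -L
h=np.degrees(np.arctan2(L[1],L[0])); a=(P[:,:2]*1000-c)@L; s=(P[:,:2]*1000-c)@[-L[1],L[0]]
print("centre",c,"heading",h)
for lo,hi in ((-45,0),(15,45)):
    k=(a>lo)&(a<hi); print(lo,s[k].min(),s[k].max())
np.savez("blk.npz",c=c/1000,h=h)
m=(W[...,2]>.015)&(W[...,2]<.045); m[:,230:]=0; m[:230]=0; m[400:]=0; m[:,:135]=0
Q=(W[m][:,:2]*1000-c); print("bare: along, across", np.percentile(Q@L,[1,99]), np.percentile(Q@[-L[1],L[0]],[1,99]))
E
python3 b.py
```

```text
[ 258  138   59  147 6856] 0.030694117622258252
((596.5657958984375, -357.3646240234375), (109.45523071289062, 39.760948181152344), 63.55511474609375)
centre [ 596.5657959  -357.36462402] heading -116.444855
-45 -19.880445775614152 19.880475338176097
15 -11.678851393665065 11.89557018841359
bare: along, across [ 38.44365254 145.33970012] [-113.16491211  -70.93413183]
```

```bash
cat >> h.py <<'E'
_t=np.radians(12); zt=np.array([-np.sin(_t),0,-np.cos(_t)]); M=mk(np.array([0,1.,0]),zt); g=np.array([-.008,0,.024])-zt*.006
def blk(o,F): return o+F@g, q(F@M)
def atcal(x,y,z): return blk(O+R@np.array([x-63,y+74,z-11])/1000,R)   # offsets (mm) from seated pose
E
cat > pick.py <<'E'
from h import *
k=np.load("blk.npz"); c=np.r_[k["c"],0]; B=Ro.from_euler("z",float(k["h"]),degrees=True).as_matrix(); up=np.array([0,0,1.])
command_gripper(.062,60)
p,Q=blk(c,B); r.reach(p+up*.07,Q); print("down",r.move_straight(p,speed=.1,max_force=12))
command_gripper(0,60); s=r.read_state(); print(s["grip_width"],s["grip_force"],s["contact_force"],s["eef_pos"]-p)
assert .035<s["grip_width"]<.045
r.move_straight(p+up*.2,speed=.2); 
r.reach(*atcal(4,-4,120)); r.move_straight(atcal(4,-4,25)[0],speed=.12)
s=r.read_state(); print(s["grip_width"],s["contact_force"],s["time_s"])
S=snap("wrist"); save("w3",S[0])
E
python3 pick.py
```

```text
down False
0.03875233536806019 62.45610237121582 [-0.58999189  0.00447785  3.89358312] [ 0.00043807 -0.00055264  0.00118793]
0.03897718111979646 [ 0.02432214 -0.49451501 -2.40162554] 12.9333
```

View pics/w3.png

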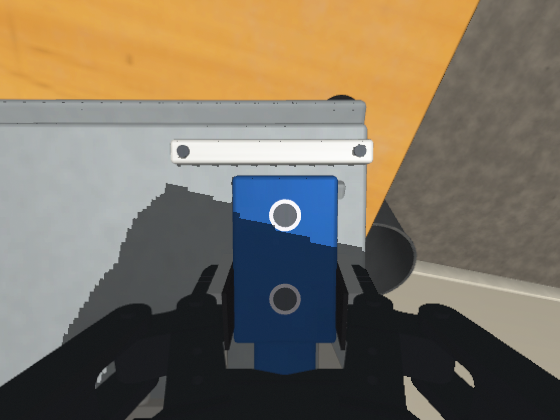

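The block is held square to the lip: heel edge at v=178, lip at v=150. Next I lower it, slide it to the lip, then over to the fixed jaw.

```bash
cat > place.py <<'E'
from h import *
def rep(n,c):
    s=r.read_state(); d=(s["eef_pos"]-atcal(0,0,0)[0])@R*1000; print(n,c,"offset",d.round(2),"F",(s["contact_force"]@R).round(1),s["time_s"]); return d
d=rep("start",0)
c=r.move_straight(atcal(4,-4,-4)[0],speed=.03,max_force=6); d=rep("down",c)
c=r.move_straight(atcal(-8,-4,d[2])[0],speed=.025,max_force=8); d=rep("lip",c)
c=r.move_straight(atcal(d[0],4,d[2])[0],speed=.02,max_force=6); d=rep("jaw",c)
E
python3 place.py
```

```text
start 0 offset [ 4.4  -4.16 25.5 ] F [-0.8 -1.2 -2.5] 12.9833
down True offset [ 3.77 -3.96  1.67] F [ 1.2 -0.1  4.2] 13.725
lip True offset [-2.75 -4.4   1.69] F [2.1 1.2 2.2] 14.0833
jaw True offset [-2.72  0.74  1.7 ] F [ 0.2 -1.   3. ] 14.425
```

```bash
cat > rel.py <<'E'
from place import rep
from h import *
E
sed -i '/^d=rep\|^c=r/d' place.py
cat >> rel.py <<'E'
d=rep("now",0)
c=r.move_straight(atcal(d[0]-4,d[1]-.3,d[2])[0],speed=.015,max_force=8); d=rep("lip2",c)
c=r.move_straight(atcal(d[0],d[1],d[2]-3)[0],speed=.015,max_force=8); d=rep("down2",c)
command_gripper(.06); rep("open",0)
p,Q=atcal(*d); r.move_straight(p-R@M[:,2]*.09,speed=.15)
Rt=mk(R[:,0],-R[:,2])
r.reach(look(O+R@[-.04,.05,0],Rt,.28),q(Rt))
S=snap("wrist"); save("w4",S[0][85:300,130:410].repeat(2,0).repeat(2,1)); np.savez("w4.npz",im=S[0],W=cloud(S),d=S[1],K=S[2],k1=S[3],A=S[4],b=S[5]); print(r.read_state()["time_s"])
E
python3 rel.py
```

```text
now 0 offset [-2.72  0.74  1.7 ] F [ 0.2 -1.   3. ] 14.425
lip2 True offset [-2.79  0.65  1.73] F [2.1 0.4 3.1] 14.6417
down2 True offset [-2.77  0.66  1.69] F [ 1.7 -0.9  5.3] 14.85
open 0 offset [-2.98  0.7   1.32] F [-0.3  0.3 -0.7] 15.1917
17.1083
```

View pics/w4.png

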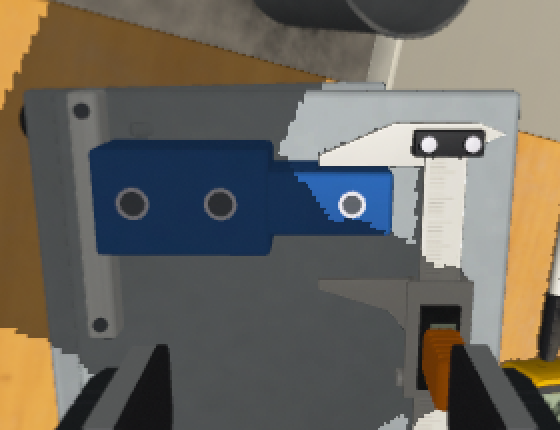

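The block lies on the bed, tongue up beside the fixed jaw, clear of the open moving jaw. The heel's top edge overlaps the lip in the picture, which could be parallax, so I check it against depth.

```bash
cat > chk.py <<'E'
import sys
from h import *
D=np.load(sys.argv[1]); im=D["im"]; C=(D["W"]-O)@R*1000
hsv=cv2.cvtColor(im,cv2.COLOR_RGB2HSV)
m=(hsv[...,0]>100)&(hsv[...,0]<125)&(hsv[...,1]>110)&(C[...,2]>10)&(C[...,2]<28)&(C[...,0]>-135)&(C[...,0]<5)&(C[...,1]>40)&(C[...,1]<110)
P=C[m]; c=P.mean(0); n=np.linalg.svd(P-c)[2][2]; n*=np.sign(n[2]); print("top z",np.median(P[:,2]),"normal",n.round(3))
P=P[np.abs((P-c)@n)<3]
rc=cv2.minAreaRect(P[:,:2].astype(np.float32)); print(rc); print("x",np.percentile(P[:,0],[.5,99.5]),"y",np.percentile(P[:,1],[.5,99.5]))
for lo,hi in ((-50,-12),(-115,-60)):
    k=(P[:,0]>lo)&(P[:,0]<hi); print(lo,hi,np.percentile(P[k,1],[1,99]), np.median(P[k,2]))
l=C[(C[...,2]>-2)&(C[...,2]<5)&(C[...,0]<-100)&(C[...,0]>-140)&(C[...,1]<45)&(C[...,1]>18)]; print("lip x",np.percentile(l[:,0],[2,98]),"z",np.median(l[:,2]))
b=C[(abs(C[...,0]+70)<25)&(abs(C[...,1]-20)<15)]; print("bed z",np.median(b[:,2]))
E
python3 chk.py w4.npz
```

```text
top z 19.454191686965416 normal [0.003 0.025 1.   ]
((-63.22119140625, 74.34209442138672), (109.55175018310547, 39.92018127441406), 0.24395909905433655)
x [-117.06937678   -9.37551579] y [54.72237657 94.04722852]
-50 -12 [62.44220395 86.06552567] 19.439606261995074
-115 -60 [54.75908817 94.02338205] 19.512445481214648
lip x [-129.26452731 -118.05853843] z 1.3795691452707601
bed z -10.487790334146828
```

```bash
cat > close.py <<'E'
from h import *
Rt=mk(R[:,0],-R[:,2]); Q=q(Rt); C=lambda x,y,z: O+R@np.array([x,y,z])/1000
def rep(n,c):
    s=r.read_state(); print(n,c,((s["eef_pos"]-O)@R*1000).round(2),"F",(s["contact_force"]@R).round(1),s["grip_width"],s["time_s"])
r.reach(C(11.3,13.5,110),Q); print(r.move_straight(C(11.3,13.5,43),speed=.1,max_force=15))
command_gripper(0,45); rep("grip",0)
c=r.move_straight(C(11.3,45,43),speed=.03,max_force=15); rep("closed",c); r.hold(.3); rep("hold",0)
command_gripper(.045); rep("open",0)
r.move_straight(C(11.3,35,130),speed=.15)
r.reach(look(O+R@[-.04,.05,0],Rt,.28),Q)
S=snap("wrist"); save("w5",S[0][85:300,130:410].repeat(2,0).repeat(2,1)); np.savez("w5.npz",im=S[0],W=cloud(S),d=S[1],K=S[2],k1=S[3],A=S[4],b=S[5]); print(r.read_state()["time_s"])
E
python3 close.py; python3 chk.py w5.npz
```

```text
False
grip 0 [11.26 13.45 43.5 ] F [-2.6 -0.1  6.8] 0.013362248209171201 18.8167
closed True [11.2  34.79 43.54] F [-0.6 -3.2  4.1] 0.013571848681550714 19.575
hold 0 [11.24 34.76 43.53] F [-1.2 -4.6  4.8] 0.013249924241579641 19.875
open 0 [10.45 35.85 42.94] F [ 0.5 -0.7 -0.2] 0.045265576859344105 20.2833
21.425
top z 19.426641848942158 normal [0.003 0.028 1.   ]
((-63.2306022644043, 74.42869567871094), (109.58206176757812, 39.74977111816406), 0.07998573035001755)
x [-117.15515269   -9.45112833] y [54.90255248 94.13612321]
-50 -12 [62.53504182 86.20862297] 19.426948583361117
-115 -60 [54.93957442 94.11225862] 19.484689220982265
lip x [-129.40354952 -118.13498569] z 1.3761037131894822
bed z -10.498964954262092
```

View pics/w5.png

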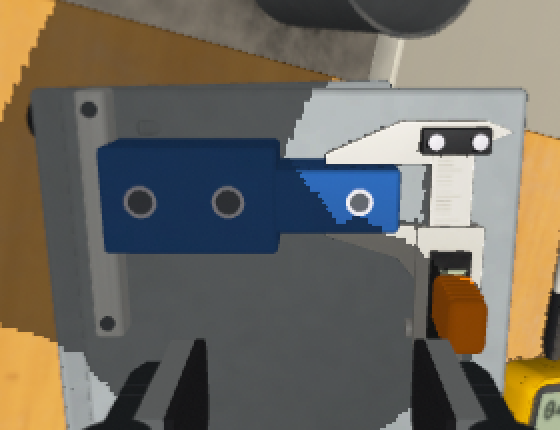

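The jaws are shut on the tongue: tab at y = 34.8 mm against 35 expected. The block is flat and straight (0.1° skew) against the lip, and the gripper is clear.

```bash
python3 -c "
from h import *
print(r.finish_job())"
```

```text
the job is handed in; nothing more can be done
None
```

I handed the job in at about 21 s of the 70 s: the blue block lies flat and straight against the lip, its tongue pinned between the shut jaws, and the gripper clear. The closing push stopped at a 15 N force change and held at about 5 N.

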